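# Pack the last biscuit and close the carton

### The arm

A 6-joint arm with a two-finger parallel gripper is mounted at the origin on the work surface. World frame = base frame: x ahead of the robot, y to its left, z up, the work surface at z = 0. Lengths are in m, angles in rad, forces in N, time in s.
With the tool pointing down it reaches from about 0.375 to 0.9 m from the base axis. Payload 3.1 kg.
Tool frame: the origin (TCP) lies between the finger pads; the fingertips stand 8 mm ahead of it and the grasp point (between the pads) lies 11 mm behind it; z points along the fingers, y is the line along which they close (so a half turn about z gives the same grasp; the last joint's range is limited). The gripper opens to 87 mm and grips with 3 to 60 N. Pads are 19 mm wide; open, the fingers measure 117 mm over their backs; the gripper's body (75 mm by 190 mm) begins 51 mm behind the grasp point.
Start: joints at [0.969, 0.527, 1.433, -0, 1.181, -0.178], TCP at [0.257, 0.57, 0.231] pointing down, gripper open.
Joint ranges: [-3.08, 3.08], [-0.75, 2.2], [0.22, 2.44], [-1.43, 4.57], [0, 2.65], [-2.85, 2.85]. Speed limits (rad/s): [2.79, 2.79, 3.14, 3.14, 3.14, 3.14].

### API

Orientations are given as a unit quaternion [x, y, z, w].
In Python, from rig import robot gives the robot as it stands.
- The arm moves only by the tool move_arm, never from a script. Its argument "motion" is text: rows parted by semicolons, each of 5 numbers parted by spaces: the opening, from -1 (shut) to 1 (fully open), then the shift along the tool's x, y, z normalised to -1 to 1, where 1 is 0.2 m, then the turn about the tool's z normalised to -1 to 1, where 1 is pi rad. A call has 1 to 12 rows; each row is the pose to reach, as a shift and turn from the pose commanded when the call began, along the tool's axes at that moment, turning the shorter way round; what a row does not reach only later rows make up. A row lasts 1/12 s, in which the tool goes at most 41.7 mm and 7.16 degrees, less where a joint would pass 70% of its speed; a pose out of reach is approached as far as the arm can. A call with a number of a shift or a turn outside -1 to 1 is refused whole. A call with a gripper value outside its range is refused whole. The fingers move at their own pace and stop on an object; "newtons" is the grip in N (left out, the last holds). Time passes only in rows, so rows that repeat a pose let the fingers close. It gives the time, the measured TCP pose, the force, the opening and the grip force at its end, in the units of the state.
- robot.get_obs(): the state, without advancing time (a new reading comes with each control period).
- robot.camera(name): name is "scene" or "top" or "wrist"; returns (picture, depth): 400x640x3 uint8, red, green, blue; 400x640 float32, m along the optical axis (not along the pixel's ray), 0 where there is no reading.
- robot.camera_model(name): a dict with "mtx" (3x3 intrinsics, pixels), "D" ([k1, k2, p1, p2, k3] as OpenCV has them; the pictures are not rectified), "position" and "attitude" of the camera in the world. Camera axes: x right, y down, z forward; pixel columns grow to the right and rows downward; lengths in m; the calibration is good to about 2 mm. A picture is of the moment at which its call begins: read the wrist's pose just before it. camera_model takes no time and is no camera call; for the wrist camera it gives the pose at the moment of the call.
- robot.hand_in(): hands the job in; it is judged then, once.
The state is a dict: "time": time; "q": joint angles; "joint_velocities": joint speeds; "joint_torque": joint torques, N m; "position": TCP position; "tool_rot": TCP orientation; "ft_force": force on the tool from outside, world axes, zero at the start; "moment": the same for the moment, N m; "grip_width": finger opening in m; "grip_force": force on a finger pad.
Only numpy, scipy, OpenCV 4.12 (cv2) and the standard library are available. Lean on these libraries where they do the work, as an engineer would, in place of code of your own. Each camera call takes 0.05 s, during which the arm holds its last target. There are 200 camera calls.

### The job

Gently set the last biscuit, lying on the wooden board, flat and centred on top of the stack of two biscuits in the cardboard carton. Then close the carton: fold both small side flaps down flat first, in either order, and after that fold the large cover flap down flat over them. Do not disturb the stack or the other things on the ledge.

Things in the scene. Friction and masses are not known exactly. Their poses are not given: they have to be found in the camera images.
- carton: open-topped brown cardboard carton fixed to the ledge, outside 140 mm along its x, 160 mm along its y, walls 62 mm high and 4 mm thick. Origin: centre of its underside, z up. The cover flap is hinged on its -x wall (nearest the robot at yaw 0), the left flap on its +y wall, the right flap on its -y wall
- plate_centre (a point): centre of the upper face of the round steel plate (96 mm wide) that is fixed in the carton, 10 mm above the carton's underside; the stack stands here
- biscuit_last: the last biscuit: rigid tan disc 60 mm in diameter, 14 mm thick, lying alone on the wooden board. Origin: centre of its underside
- biscuit_mid: the upper one of two like biscuits stacked loose on the plate in the carton (60 mm diameter, 14 mm thick). Origin: centre of its underside, its top is 14 mm higher and 38 mm above the carton's underside
- biscuit_low: the lower biscuit of that stack, on the plate, same size. Origin: centre of its underside
- board: wooden board fixed to the ledge, 130 x 130 mm, 12 mm thick. Origin: centre of its underside
- left_flap (a joint): angle (rad) of the small flap on the carton's +y wall, 126 mm wide, 62 mm long, 4 mm thick, hinge line along carton x through (0, 80, 62) mm in the carton's frame; 0 = folded flat over the carton's mouth (its end stop), 1.57 = standing upright, more = leaning outward, 2.4 at most. It is stiff in its crease and stays where it is left
- right_flap (a joint): angle (rad) of the small flap on the carton's -y wall, same size, hinge line along carton x through (0, -80, 62) mm in the carton's frame; 0 = folded flat over the carton's mouth (its end stop), 1.57 = standing upright, more = leaning outward, 2.4 at most. It is stiff in its crease and stays where it is left
- cover_flap (a joint): angle (rad) of the large cover flap on the carton's -x wall, 158 mm wide, 138 mm long, 4 mm thick, hinge line along carton y through (-70, 0, 67) mm in the carton's frame; 0 = folded flat over the carton's mouth (its end stop), 1.57 = standing upright, more = leaning outward, 2.4 at most. It is stiff in its crease and stays where it is left
- left_flap_edge (a point): middle of the free edge of the left flap
- right_flap_edge (a point): middle of the free edge of the right flap
- cover_flap_edge (a point): middle of the free edge of the cover flap
- dabba: bystander: a round blue enamel tin with steel knob, about 102 mm wide, 128 mm tall, near the far edge. Origin: centre of its underside
- sugar_pot: bystander: a round-bellied steel pot with hinged lid, about 90 mm wide, 98 mm tall, near the far edge. Origin: centre of its underside
- pepper_mill: bystander: a glass pepper mill with wooden top, 52 mm wide, 145 mm tall, near the far edge. Origin: centre of its underside
- katori: bystander: a small open steel bowl, 76 mm wide, 36 mm tall. Origin: centre of its underside
- salt_cellar: bystander: a small white ceramic salt cellar, 48 mm wide, 42 mm tall. Origin: centre of its underside
- spatula: bystander: a flat wooden spatula, 260 mm long, lying across the ledge near the robot. Origin: centre of its underside
There are look-alikes about, which are no part of the job. There is more than one size of the carton; the job needs the middle-sized.

How it is judged:
On the way, in this order (a step that is already met when the one before it is completed fails the run):
1. the last biscuit lies flat and centred on the stack, let go, with the carton still open (horizontal distance between biscuit_last and biscuit_mid below 0.008 m and horizontal distance between each of biscuit_mid, biscuit_low and plate_centre below 0.014 m and z of biscuit_last in the frame of carton between 0.034 and 0.042 m and angle between biscuit_last's own z axis and vertical below 0.12 rad and linear speed of biscuit_last below 0.02 m/s and contact force between the fingers and biscuit_last below 0.1 N), for 0.2 s.
2. both side flaps are folded flat while the cover flap is still up (value of joint each of left_flap, right_flap below 0.1 rad and value of joint cover_flap above 1 rad), for 0.1 s.
3. the cover flap is folded flat over them (value of joint cover_flap below 0.1 rad), for 0.2 s.
At the end, for the whole second after the job is handed in: The last biscuit rests flat on the stack within 8 mm of the centre of the biscuit below it, both lower biscuits are within 14 mm of the plate's centre, and the left, right and cover flaps all lie flat (within 0.1 rad of shut) (horizontal distance between biscuit_last and biscuit_mid below 0.008 m and horizontal distance between each of biscuit_mid, biscuit_low and plate_centre below 0.014 m and z of biscuit_last in the frame of carton between 0.034 and 0.042 m and angle between biscuit_last's own z axis and vertical below 0.12 rad and linear speed of biscuit_last below 0.02 m/s and value of joint each of left_flap, right_flap, cover_flap below 0.1 rad); the robot touches nothing.
It fails at once if the cover flap is folded over while a side flap is still up (value of joint cover_flap below 0.9 rad and value of joint any of left_flap, right_flap above 0.5 rad).
It fails at once if the last biscuit is dropped or thrown into the carton (faster than 0.5 m/s over the stack) (horizontal distance between biscuit_last and carton below 0.05 m and z of biscuit_last in the frame of carton below 0.075 m and linear speed of biscuit_last above 0.5 m/s).
It fails at once if a bystander is moved by more than 30 mm (distance of any of dabba, sugar_pot, pepper_mill, katori, salt_cellar, spatula from where it was at the start of the episode above 0.03 m).
It also fails if it takes over 59 s, if anything falls off the work surface, if the arm or the gripper's body presses on something with over 40 N, if the wrist force passes 120 N, or if a joint passes its speed limit or range.

## Working session

There is one attempt and no reset: what is moved stays moved. The work goes in short steps, Python scripts to look and compute and a tool call to move; the robot and the scene stay as the last step left them, time stands still between calls to the robot, and variables do not carry over. Pictures are saved under pics/ and viewed, at most 10 in all, crops included, and the job is handed in when it is done.

Besides the shell and the picture viewer there is one more tool, called as name(argument=value, ...) on one line, values as JSON. move_arm: Moves the arm, as the interface text tells. Its arguments: {"type":"object","properties":{"motion":{"type":"string"},"newtons":{"type":"number"}},"required":["motion"]}

```bash
mkdir -p pics; cat > h.py <<'E'
import numpy as np,cv2
from rig import robot
from scipy.spatial.transform import Rotation as R
def shot(n):
    m=robot.camera_model(n); p,d=robot.camera(n); np.savez('pics/%s.npz'%n,p=p,d=d,K=m['mtx'],D=m['D'],t=m['position'],a=np.array(m['attitude']))
    return p,d
def load(n):
    return np.load('pics/%s.npz'%n)
def rot(a):
    a=np.array(a); return R.from_quat(a).as_matrix() if a.size==4 else a
def cloud(n):
    f=load(n); d=f['d']; h,w=d.shape
    v,u=np.mgrid[:h,:w]; pt=np.stack([u,v],-1).reshape(-1,1,2).astype(np.float64)
    xy=cv2.undistortPoints(pt,f['K'],f['D']).reshape(h,w,2)
    c=np.dstack([xy*d[...,None],d]); W=c@rot(f['a']).T+f['t']; W[d==0]=np.nan
    return W
E
python3 - <<'E'
from h import *
for n in('top','scene'):
    p,d=shot(n); cv2.imwrite(f'pics/{n}.png',p[...,::-1]); f=load(n); print(n,f['t'],f['a'])
print(robot.get_obs())
E
```

```text
top [ 0.22166167 -0.06048857  1.1857422 ] [-0.68200898  0.72227955 -0.08170694  0.08062245]
scene [ 0.84339193 -0.60930587  0.75747053] [ 0.8855761   0.27819531 -0.10316679 -0.35737789]
{'time': 0.1, 'q': array([ 9.68491558e-01,  5.28390784e-01,  1.43377819e+00, -6.04869484e-06,
        1.18139523e+00, -1.78530835e-01]), 'joint_velocities': array([-1.82931357e-03, -1.22332313e-03, -5.08818418e-03, -1.54080038e-03,
       -4.83731517e-05,  8.07099359e-04]), 'joint_torque': array([ 6.74668718e-04, -4.40980089e+01, -1.77150840e+01,  6.35480694e-02,
        5.33067423e-02, -3.62884464e-05]), 'position': array([0.25662257, 0.56917737, 0.22965739]), 'tool_rot': array([ 2.10303812e-01,  9.77635584e-01, -9.12659780e-04, -3.72574719e-04]), 'ft_force': array([ 0.54285679, -0.12281113, -0.00333187]), 'moment': array([ 0.00651997,  0.02085441, -0.03551063]), 'grip_force': 0.0, 'grip_width': 0.08707301698983494}
```

View pics/top.png

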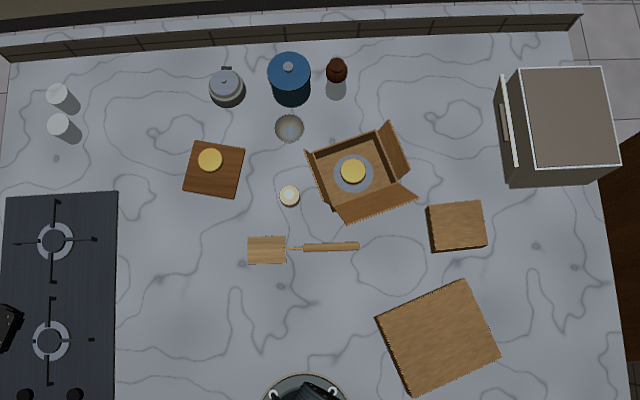

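View pics/scene.png

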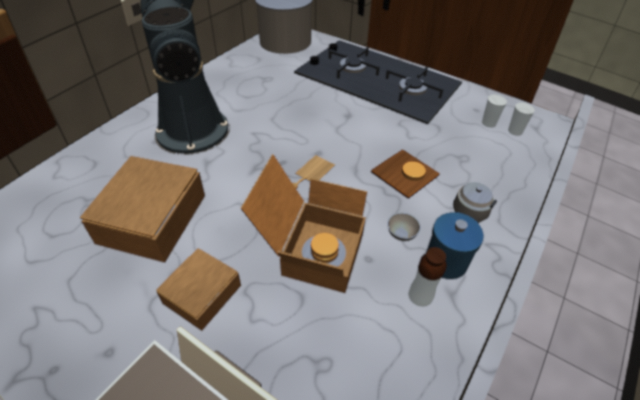

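The top view shows three cartons: an open one with the stack at (352,172), a small closed one at (456,226) and a large closed one at (437,337). The job's carton is the open, middle one. There are two tan discs: the one on the board at (210,160) is the last biscuit, and the one at (352,172) is the stack top. The arm is at the left edge (10,325). Next I'll measure and check a crop.

```bash
python3 - <<'E'
from h import *
W=cloud('top'); f=load('top'); p=f['p']
hsv=cv2.cvtColor(p,cv2.COLOR_RGB2HSV)
def disc(u,v,r=18):
    s=np.s_[v-r:v+r,u-r:u+r]; m=(hsv[s][...,1]>90)&(hsv[s][...,2]>170)
    q=W[s][m]; z=np.nanmedian(q[:,2]); q=q[abs(q[:,2]-z)<.006]
    c,rad=cv2.minEnclosingCircle((q[:,:2]*1000).astype(np.float32)); print('disc',c,rad,'mean',q.mean(0),len(q))
disc(210,160);disc(352,172)
for n,(u,v) in dict(board=(190,185),plate=(338,180),ledge=(250,215)).items(): print(n,W[v,u])
# carton points by height
s=np.s_[110:235,290:430]; q=W[s].reshape(-1,3); 
r=q[(q[:,2]>.05)&(q[:,2]<.2)]; print(len(r),r[:,2].max())
for n,(u,v) in dict(L_in=(318,170),cov=(380,205),cov2=(350,222),cov3=(415,197),R=(395,150),Rt=(390,123),Rb=(408,172),Lt=(306,151),Lb=(318,196)).items(): print(n,W[v,u].round(3))
for n,(u,v) in dict(katori=(289,128),salt=(289,195),spat=(265,250),spat2=(330,247),smallbox=(456,226),mill=(336,68),dabba=(290,68)).items(): print(n,W[v,u].round(3))
c=p[110:235,280:430]; cv2.imwrite('pics/c1.png',cv2.resize(c[...,::-1],None,fx=4.5,fy=4.5,interpolation=cv2.INTER_CUBIC))
E
```

```text
disc (608.8289184570312, 194.84719848632812) 28.556583404541016 mean [0.60885942 0.1956616  0.0262717 ] 379
disc (557.8202514648438, -142.16209411621094) 27.859153747558594 mean [ 0.55742267 -0.14232475  0.03856949] 416
board [0.55100239 0.24572556 0.01374387]
plate [ 0.54275413 -0.10755888  0.01280145]
ledge [ 0.47314618  0.10571485 -0.00219458]
3540 0.19179269748838557
L_in [ 0.554 -0.061  0.066]
cov [ 0.444 -0.184  0.16 ]
cov2 [ 0.407 -0.119  0.189]
cov3 [ 0.451 -0.253  0.186]
R [ 0.581 -0.236  0.099]
Rt [ 0.637 -0.227  0.122]
Rb [ 0.556 -0.278  0.   ]
Lt [ 0.585 -0.037  0.116]
Lb [ 0.508 -0.058  0.005]
katori [0.684 0.004 0.004]
salt [0.505 0.008 0.043]
spat [0.387 0.072 0.002]
spat2 [ 0.383 -0.079  0.023]
smallbox [ 0.409 -0.365  0.056]
mill [ 0.767 -0.115  0.143]
dabba [ 0.782 -0.011  0.127]
```

View pics/c1.png

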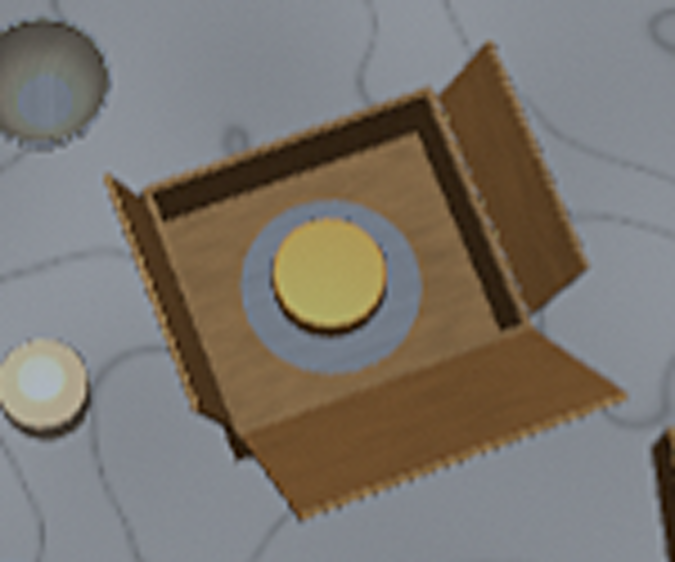

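The crop confirms the choice: an open carton with its plate and stack at crop (331,278), the cover flap on the near side, the left flap steep and the right flap leaning out. Next, the carton pose and the flap angles.

```bash
cat >> h.py <<'E'
def onz(n,uv,z):
    f=load(n); xy=cv2.undistortPoints(np.array(uv,float).reshape(-1,1,2),f['K'],f['D']).reshape(-1,2)
    r=np.c_[xy,np.ones(len(xy))]@rot(f['a']).T; t=f['t']; return t+r*((z-t[2])/r[:,2])[:,None]
E
python3 - <<'E'
from h import *
c=lambda a:np.array(a)/4.5-.4+[280,110]
rim=onz('top',c([(150,190),(432,92),(525,325)]),.062); pl=onz('top',c([(331,287)]),.010)[0]; st=onz('top',c([(330,272)]),.038)[0]
print(rim.round(4),pl,st)
e=rim[0]-rim[1]; print('len',np.hypot(*e[:2]),np.hypot(*(rim[1]-rim[2])[:2])); yaw=np.arctan2(e[1],e[0])-np.pi/2
e2=rim[1]-rim[2]; yaw2=np.arctan2(e2[1],e2[0]); print('yaw',yaw,yaw2,'ctr',(rim[0]+rim[2])/2)
y=(yaw+yaw2)/2; ctr=((rim[0]+rim[2])/2)[:2]
C=np.array([[np.cos(y),np.sin(y)],[-np.sin(y),np.cos(y)]])
for cam in('top','scene'):
    W=cloud(cam).reshape(-1,3); L=np.c_[(W[:,:2]-ctr)@C.T,W[:,2]]
    def sel(m): return L[m]
    a=L; up=(a[:,2]>.075)&(a[:,2]<.2)
    for n,m,i,s,h in (('left',(a[:,1]>.07)&(a[:,1]<.14)&(abs(a[:,0])<.055),1,1,80),('right',(a[:,1]<-.07)&(a[:,1]>-.16)&(abs(a[:,0])<.055),1,-1,80),('cover',(a[:,0]<-.06)&(a[:,0]>-.19)&(abs(a[:,1])<.07),0,-1,70)):
        q=a[up&m]; 
        if len(q)<20: continue
        k=np.polyfit(q[:,2]-(.067 if n=='cover' else .062),q[:,i]*s,1)
        print(cam,n,len(q),'angle',np.pi/2+np.arctan(k[0]),'hinge off',k[1],'max z',q[:,2].max())
E
```

```text
[[ 0.5999 -0.0521  0.062 ]
 [ 0.645  -0.201   0.062 ]
 [ 0.5174 -0.2378  0.062 ]] [ 0.55779736 -0.14485393  0.01      ] [ 0.55790071 -0.14289811  0.038     ]
len 0.15547878818076818 0.13279442309676331
yaw 0.2937677457836847 0.28107163097379845 ctr [ 0.558658   -0.14496111  0.062     ]
top left 290 angle 1.8858828329629693 hinge off 0.0787022083403389 max z 0.12580143536512622
top right 642 angle 1.9334312756551448 hinge off 0.07932759544659283 max z 0.12359436624783915
top cover 1408 angle 2.083054419187822 hinge off 0.06873930007436511 max z 0.19179269748838557
scene left 1028 angle 1.8554708699343128 hinge off 0.0806461046847828 max z 0.12534607191877878
scene right 458 angle 1.8769160854946265 hinge off 0.08485841390907213 max z 0.12230495700619759
scene cover 2794 angle 2.08036707701234 hinge off 0.06942179730531299 max z 0.19006992971514092
```

```bash
cat >> h.py <<'E'
CT=np.array([.558,-.1445]);YAW=.287
def cw(x,y,z): # carton frame -> world
    return np.array([CT[0]+np.cos(YAW)*x-np.sin(YAW)*y,CT[1]+np.sin(YAW)*x+np.cos(YAW)*y,z])
def go(*ts):
    o=robot.get_obs(); A=rot(o['tool_rot']); print(o['time'],o['position'].round(4),'ydir',np.degrees(np.arctan2(A[1,1],A[0,1])).round(2),o['ft_force'].round(1),o['grip_width'].round(4))
    for t in ts: print(np.round(A.T@(np.array(t)-o['position'])/.2,3))
E
```

move_arm(motion="1 -1 -0.4 0 -0.226;1 -1 -0.4 0 -0.226;1 -1 -0.4 0 -0.226;1 -1 -0.4 0 -0.226;1 -1 -0.4 0 -0.226;1 -1 -0.4 0 -0.226;1 -1 -0.4 0 -0.226")

```text
time: 0.68
position: [0.4096, 0.4113, 0.2302]
tool_rot: [-0.142, 0.99, -0.001, 0.0]
ft_force: [0.4, 0.3, -0.1]
grip_width: 0.0866
grip_force: 0.0
```

```bash
python3 -c "
from h import *
go((.6088,.1952,.14),(.6088,.1952,.022))"
```

```text
Traceback (most recent call last):
  File "h.py", line 24, in go
    o=robot.get_obs(); A=rot(o['tool_rot']); print(o['time'],o['position'].round(4),'ydir',np.degrees(np.arctan2(A[1,1],A[0,1])).round(2),o['ft_force'].round(1),o['grip_width'].round(4))
                                                                                                                                                                 ^^^^^^^^^^^^^^^^^^^^^
AttributeError: 'float' object has no attribute 'round'
```

```bash
sed -i "s/o\['grip_width'\].round(4)/round(o['grip_width'],4)/" h.py; python3 -c "
from h import *
go((.6088,.1952,.14),(.6088,.1952,.022))"
```

```text
0.6833 [0.4096 0.4113 0.2302] ydir 106.32 [ 0.4  0.3 -0.1] 0.0866
[-0.652 -1.316  0.453]
[-0.652 -1.315  1.043]
```

move_arm(motion="1 -0.652 -1 0.3 0;1 -0.652 -1 0.3 0;1 -0.652 -1 0.3 0;1 -0.652 -1 0.3 0;1 -0.652 -1 0.3 0;1 -0.652 -1 0.3 0;1 -0.652 -1 0.3 0")

```text
time: 1.27
position: [0.5926, 0.255, 0.1682]
tool_rot: [-0.139, 0.99, -0.001, 0.001]
ft_force: [-0.1, 0.4, -0.8]
grip_width: 0.0869
grip_force: 0.0
```

```bash
python3 - <<'E'
from h import *
p,d=shot('wrist'); cv2.imwrite('pics/w1.png',p[...,::-1])
go((.6088,.1952,.14),(.6088,.1952,.022))
W=cloud('wrist'); hsv=cv2.cvtColor(p,cv2.COLOR_RGB2HSV)
m=(abs(W[...,2]-.026)<.005)&(np.hypot(W[...,0]-.609,W[...,1]-.195)<.045)&(hsv[...,1]>90)&(hsv[...,2]>150)
q=W[m]; print(len(q)); 
if len(q)>50: print(cv2.minEnclosingCircle((q[:,:2]*1000).astype(np.float32)),q.mean(0))
E
```

```text
1.3167 [0.5898 0.2573 0.1688] ydir 106.05 [-0.2  0.2 -0. ] 0.0869
[-0.006 -0.325  0.144]
[-0.007 -0.325  0.734]
3098
((608.8792724609375, 195.47164916992188), 29.504484176635742) [0.60821417 0.19517886 0.02645283]
```

View pics/w1.png

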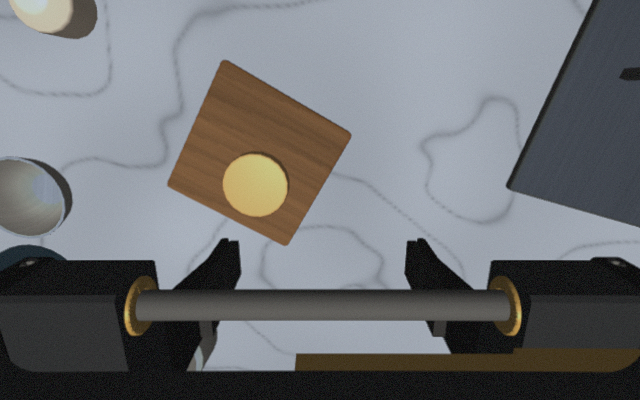

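The wrist view shows the biscuit on the board at (255,184). Its measured centre agrees with the top camera to under 1 mm, and the gripper's long side lies along the closing axis. Descending to grasp.

move_arm(motion="1 -0.007 -0.325 0.3 0;1 -0.007 -0.325 0.3 0;1 -0.007 -0.325 0.45 0;1 -0.007 -0.325 0.6 0;1 -0.007 -0.325 0.67 0;1 -0.007 -0.325 0.724 0;1 -0.007 -0.325 0.724 0;1 -0.007 -0.325 0.724 0;-0.2 -0.007 -0.325 0.724 0;-0.2 -0.007 -0.325 0.724 0;-1 -0.007 -0.325 0.724 0;-1 -0.007 -0.325 0.724 0", newtons=12)

```text
time: 2.32
position: [0.6083, 0.1978, 0.027]
tool_rot: [-0.143, 0.99, -0.0, 0.001]
ft_force: [-0.4, 0.3, -0.9]
grip_width: 0.0685
grip_force: 0.0
```

move_arm(motion="-1 0 0 0 0;-1 0 0 0 0;-1 0 0 0 0;-1 0 0 0 0")

```text
time: 2.65
position: [0.608, 0.1975, 0.0264]
tool_rot: [-0.143, 0.99, -0.0, 0.0]
ft_force: [-0.7, -0.2, 4.9]
grip_width: 0.0586
grip_force: 12.0
```

move_arm(motion="-1 0 0 -0.1 0;-1 0 0 -0.3 0;-1 0 0 -0.5 0;-1 0 0 -0.7 0;-1 0 0 -0.8 0;-1 0 0 -0.8 0;-1 0 0 -0.8 0")

```text
time: 3.23
position: [0.6081, 0.1976, 0.1869]
tool_rot: [-0.143, 0.99, 0.0, 0.001]
ft_force: [-0.4, -0.6, -0.9]
grip_width: 0.0589
grip_force: 12.0
```

```bash
python3 -c "
from h import *
go((.5576,-.1423,.18))"
```

```text
3.2333 [0.6081 0.1976 0.1869] ydir 106.39 [-0.4 -0.6 -0.9] 0.0589
[ 0.722 -1.559  0.033]
```

move_arm(motion="-1 0.09 -0.19 0 0;-1 0.18 -0.38 0 0;-1 0.27 -0.57 0 0;-1 0.36 -0.76 0 0;-1 0.45 -0.97 0 0;-1 0.45 -0.97 0 0")

```text
time: 3.73
position: [0.5739, -0.02, 0.1832]
tool_rot: [-0.14, 0.99, -0.001, -0.003]
ft_force: [0.5, 0.4, -0.7]
grip_width: 0.0589
grip_force: 12.0
```

move_arm(motion="-1 0.09 -0.19 0 0;-1 0.18 -0.38 0 0;-1 0.24 -0.5 0 0;-1 0.27 -0.58 0 0;-1 0.27 -0.58 0 0;-1 0.27 -0.58 0 0")

```text
time: 4.23
position: [0.5558, -0.1406, 0.1837]
tool_rot: [-0.141, 0.99, 0.001, -0.002]
ft_force: [-0.4, 0.3, -0.8]
grip_width: 0.0589
grip_force: 12.0
```

```bash
python3 - <<'E'
from h import *
p,d=shot('wrist'); cv2.imwrite('pics/w2.png',p[...,::-1])
shot('top')
go((.5576,-.1423,.18),(.5576,-.1423,.0535))
c=onz('top',np.array([(330,272)])/4.5-.4+[280,110],.038); print(c)
W=cloud('wrist'); m=(abs(W[...,2]-.038)<.006)&(np.hypot(W[...,0]-.5576,W[...,1]+.1423)<.045)
q=W[m]; print(len(q)); print(cv2.minEnclosingCircle((q[:,:2]*1000).astype(np.float32)))
E
```

```text
4.3333 [ 0.5561 -0.1391  0.1843] ydir 106.42 [0.  0.2 0.6] 0.0589
[-0.003 -0.017  0.022]
[-0.004 -0.019  0.654]
[[ 0.55790071 -0.14289811  0.038     ]]
2500
((557.641357421875, -142.7323455810547), 29.89687156677246)
```

View pics/w2.png

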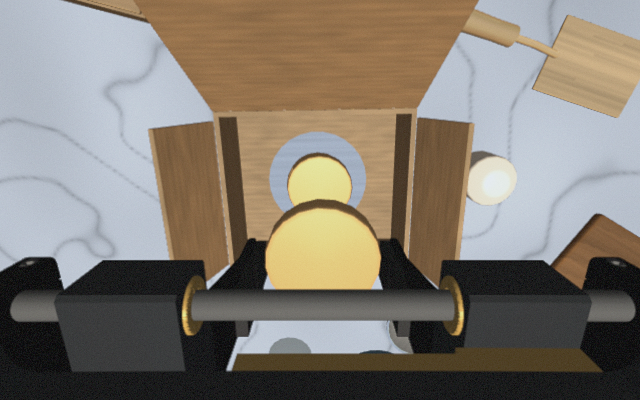

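The wrist view shows the held biscuit at (323,257) with the stack below at (320,184), and the carton square to the gripper. Next I'll measure the held biscuit's tilt and centre from this depth image.

```bash
python3 - <<'E'
from h import *
W=cloud('wrist'); p=load('wrist')['p']; hsv=cv2.cvtColor(p,cv2.COLOR_RGB2HSV)
m=np.zeros(p.shape[:2],bool); m[205:288,262:385]=1
m&=(hsv[...,1]>90)&(hsv[...,2]>185)&(abs(W[...,2]-.184)<.02)
q=W[m]; A=np.c_[q[:,:2]-q[:,:2].mean(0),np.ones(len(q))]; k=np.linalg.lstsq(A,q[:,2],rcond=None)[0]
print(len(q),k,q[:,2].std()); 
# circle fit on upper edge boundary pixels
pts=[]
for u in range(268,378,4):
    v=np.where(m[:,u])[0]
    if len(v): pts.append(W[v[0],u,:2])
P=np.array(pts)
from scipy.optimize import least_squares
print(least_squares(lambda c:np.hypot(*(P-c).T)-.03,P.mean(0)).x, P.shape)
go()
E
```

```text
7537 [-0.00232021  0.0046007   0.18371294] 0.0005984987607092425
[ 0.55719798 -0.14030012] (28, 2)
4.3333 [ 0.5561 -0.1391  0.1843] ydir 106.42 [0.  0.2 0.6] 0.0589
```

move_arm(motion="-1 0.001 -0.012 0.1 0;-1 0.001 -0.012 0.2 0;-1 0.001 -0.012 0.3 0;-1 0.001 -0.012 0.4 0;-1 0.001 -0.012 0.48 0;-1 0.001 -0.012 0.54 0;-1 0.001 -0.012 0.58 0;-1 0.001 -0.012 0.6 0;-1 0.001 -0.012 0.61 0;-1 0.001 -0.012 0.62 0;-1 0.001 -0.012 0.62 0;-1 0.001 -0.012 0.62 0")

```text
time: 5.33
position: [0.558, -0.1431, 0.0624]
tool_rot: [-0.143, 0.99, -0.0, 0.001]
ft_force: [0.8, -0.7, 0.2]
grip_width: 0.0589
grip_force: 12.0
```

```bash
python3 -c "
from h import *
go((.5565,-.1415,.0525))"
```

```text
5.3333 [ 0.558  -0.1431  0.0624] ydir 106.4 [ 0.8 -0.7  0.2] 0.0589
[0.005 0.01  0.05 ]
```

move_arm(motion="-1 0.004 0.005 0.01 0;-1 0.004 0.005 0.02 0;-1 0.004 0.005 0.028 0;-1 0.004 0.005 0.036 0;-1 0.004 0.005 0.041 0;-1 0.004 0.005 0.041 0;-1 0.004 0.005 0.041 0")

```text
time: 5.92
position: [0.5564, -0.1422, 0.0534]
tool_rot: [-0.143, 0.99, 0.0, -0.0]
ft_force: [0.6, -0.6, 0.3]
grip_width: 0.0589
grip_force: 12.0
```

move_arm(motion="-1 0 0 0.003 0;-1 0 0 0.003 0;-1 0 0 0.006 0;-1 0 0 0.006 0;-1 0 0 0.006 0")

```text
time: 6.33
position: [0.5565, -0.1422, 0.0524]
tool_rot: [-0.143, 0.99, -0.0, 0.0]
ft_force: [0.1, 0.2, 1.9]
grip_width: 0.059
grip_force: 12.0
```

move_arm(motion="0.4 0 0 0 0;0.42 0 0 0 0;0.45 0 0 0 0;0.5 0 0 0 0;0.6 0 0 0 0;0.65 0 0 0 0;0.65 0 0 0 0;0.65 0 0 0 0")

```text
time: 7.0
position: [0.5564, -0.1422, 0.0523]
tool_rot: [-0.143, 0.99, -0.0, -0.0]
ft_force: [-0.1, -0.1, -0.4]
grip_width: 0.0711
grip_force: 0.0
```

move_arm(motion="0.65 0 0 -0.1 0;0.65 0 0 -0.25 0;0.65 0 0 -0.45 0;0.65 0 0 -0.65 0;0.65 0 0 -0.8 0;0.65 0 0 -0.8 0;0.65 0 0 -0.8 0")

```text
time: 7.58
position: [0.5576, -0.1426, 0.2146]
tool_rot: [-0.143, 0.99, -0.001, 0.002]
ft_force: [-0.1, 0.5, -0.1]
grip_width: 0.0717
grip_force: 0.0
```

```bash
python3 - <<'E'
from h import *
p,d=shot('wrist'); cv2.imwrite('pics/w3.png',p[...,::-1])
W=cloud('wrist'); m=(abs(W[...,2]-.052)<.006)&(np.hypot(W[...,0]-.5576,W[...,1]+.1423)<.045)
q=W[m]; print(len(q),q.mean(0)); print(cv2.minEnclosingCircle((q[:,:2]*1000).astype(np.float32)))
A=np.c_[q[:,:2]-q[:,:2].mean(0),np.ones(len(q))];print(np.linalg.lstsq(A,q[:,2],rcond=None)[0])
go(cw(.02,.135,.20),cw(.02,.135,.105))
# flap angles again
L=W.reshape(-1,3); a=np.c_[[(L-np.r_[CT,0])@np.r_[np.cos(YAW),np.sin(YAW),0],(L-np.r_[CT,0])@np.r_[-np.sin(YAW),np.cos(YAW),0],L[:,2]]].T
up=(a[:,2]>.075)&(a[:,2]<.2)
for n,mm,i,s in (('left',(a[:,1]>.07)&(a[:,1]<.14)&(abs(a[:,0])<.055),1,1),('right',(a[:,1]<-.07)&(a[:,1]>-.16)&(abs(a[:,0])<.055),1,-1)):
    q=a[up&mm]
    if len(q)>20:
        k=np.polyfit(q[:,2]-.062,q[:,i]*s,1);print(n,np.pi/2+np.arctan(k[0]),k[1])
E
```

```text
2916 [ 0.55542428 -0.14265547  0.05237844]
((556.9877319335938, -142.41781616210938), 30.13011360168457)
[0.01040074 0.00283098 0.05237844]
7.6333 [ 0.5562 -0.142   0.2126] ydir 106.4 [ 0.7  0.7 -1. ] 0.0718
[-0.105  0.661  0.063]
[-0.104  0.661  0.538]
left 1.8671976992977102 0.07887671946830896
right 1.9272483345890146 0.07974189115549529
```

View pics/w3.png

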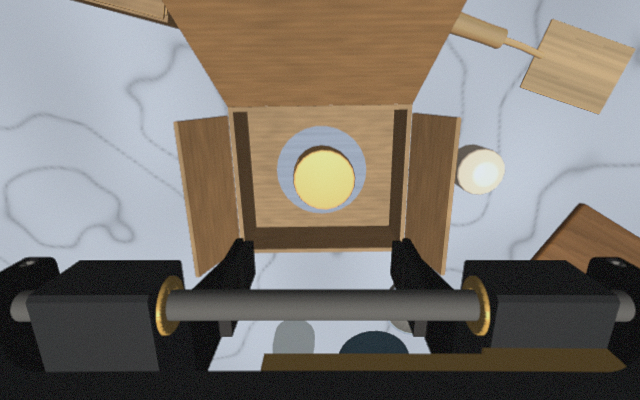

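The wrist view shows the biscuit centred on the stack at (324,179), within 1 mm by measurement, flat, with its top at z=0.052. Next, the left flap (image right) with closed fingers.

move_arm(motion="-1 -0.03 0.17 0 0;-1 -0.06 0.34 0 0;-1 -0.1 0.5 0 0;-1 -0.1 0.66 0 0;-1 -0.1 0.66 0.1 0;-1 -0.1 0.66 0.25 0;-1 -0.1 0.66 0.4 0;-1 -0.1 0.66 0.535 0;-1 -0.1 0.66 0.535 0;-1 -0.1 0.66 0.535 0")

```text
time: 8.47
position: [0.5359, -0.0094, 0.1027]
tool_rot: [-0.143, 0.99, 0.001, -0.004]
ft_force: [0.5, -0.4, 1.2]
grip_width: 0.013
grip_force: 0.0
```

```bash
python3 -c "
from h import *
f=lambda y,z:cw(.02,y,z+.008)
go(f(.1,.097),f(.075,.097),f(.055,.087),f(.05,.075),f(.05,.066))"
```

```text
8.4667 [ 0.5359 -0.0094  0.1027] ydir 106.4 [ 0.5 -0.4  1.2] 0.013
[-0.015 -0.179 -0.012]
[-0.015 -0.304 -0.013]
[-0.015 -0.405  0.037]
[-0.016 -0.43   0.097]
[-0.016 -0.43   0.142]
```

move_arm(motion="-1 -0.01 -0.06 -0.01 0;-1 -0.015 -0.12 -0.01 0;-1 -0.015 -0.18 -0.01 0;-1 -0.015 -0.24 -0.01 0;-1 -0.015 -0.3 -0.01 0;-1 -0.015 -0.36 0.01 0;-1 -0.015 -0.4 0.035 0;-1 -0.015 -0.42 0.065 0;-1 -0.015 -0.43 0.095 0;-1 -0.015 -0.43 0.11 0;-1 -0.015 -0.43 0.125 0;-1 -0.015 -0.43 0.125 0")

```text
time: 9.47
position: [0.5647, -0.0908, 0.0793]
tool_rot: [-0.143, 0.99, 0.001, -0.001]
ft_force: [-0.4, 0.1, -0.5]
grip_width: 0.0008
grip_force: 0.0
```

```bash
python3 -c "
from h import *
f=lambda y,z:cw(.02,y,z+.008)
go(f(.05,.066),f(.05,.063))"
```

```text
9.4667 [ 0.5647 -0.0908  0.0793] ydir 106.43 [-0.4  0.1 -0.5] 0.0008
[0.008 0.002 0.027]
[0.008 0.002 0.042]
```

move_arm(motion="-1 0 0 0.015 0;-1 0 0 0.025 0;-1 0 0 0.035 0;-1 0 0 0.035 0;-1 0 0 0.035 0")

```text
time: 9.88
position: [0.5655, -0.0912, 0.0743]
tool_rot: [-0.143, 0.99, -0.0, 0.0]
ft_force: [-0.5, 0.7, 6.4]
grip_width: 0.0006
grip_force: 3.1
```

move_arm(motion="-1 0 0 -0.15 0;-1 0 0 -0.35 0;-1 0 -0.1 -0.45 0;-1 0 -0.3 -0.5 0;-1 0 -0.5 -0.5 0;-1 0 -0.7 -0.5 0;-1 0 -0.9 -0.5 0;-1 0 -0.94 -0.45 0;-1 0 -0.94 -0.3 0;-1 0 -0.94 -0.17 0;-1 0 -0.94 -0.17 0;-1 0 -0.94 -0.17 0")

```text
time: 10.88
position: [0.6172, -0.2706, 0.1055]
tool_rot: [-0.143, 0.99, 0.002, -0.002]
ft_force: [1.1, -0.4, 0.2]
grip_width: 0.0006
grip_force: 0.0
```

```bash
cat >> h.py <<'E'
def ang(cam='scene'):
    shot(cam); W=cloud(cam).reshape(-1,3)-np.r_[CT,0]; c,s=np.cos(YAW),np.sin(YAW)
    a=np.c_[W[:,0]*c+W[:,1]*s,-W[:,0]*s+W[:,1]*c,W[:,2]]
    for n,y in (('L',1),('R',-1)):
        for lo,hi in((.03,.045),(.045,.06),(.06,.075)):
            q=a[(a[:,1]*y>lo)&(a[:,1]*y<hi)&(abs(a[:,0])<.05)&(a[:,2]<.14)]
            print(n,lo,len(q),np.percentile(q[:,2],[10,50,90]).round(4) if len(q) else '')
E
python3 -c "
from h import *
f=lambda y,z:cw(.02,y,z+.008)
go(f(-.1,.097),f(-.075,.097),f(-.055,.087),f(-.05,.075),f(-.05,.064))
ang('scene');ang('top')"
```

```text
10.8833 [ 0.6172 -0.2706  0.1055] ydir 106.41 [ 1.1 -0.4  0.2] 0.0006
[0.005 0.188 0.003]
[0.005 0.313 0.004]
[0.005 0.413 0.054]
[0.005 0.438 0.114]
[0.005 0.438 0.169]
L 0.03 65 [0.0032 0.0052 0.0663]
L 0.045 82 [0.0029 0.0051 0.0667]
L 0.06 39 [0.003  0.0655 0.0672]
R 0.03 0 
R 0.045 0 
R 0.06 0 
L 0.03 152 [0.0637 0.0664 0.0689]
L 0.045 199 [0.0634 0.0665 0.0691]
L 0.06 248 [0.0639 0.0668 0.0696]
R 0.03 0 
R 0.045 0 
R 0.06 0
```

Left flap is flat (top at 66 mm throughout). Right flap next.

move_arm(motion="-1 0.005 0.06 0 0;-1 0.005 0.12 0 0;-1 0.005 0.18 0 0;-1 0.005 0.24 0 0;-1 0.005 0.3 0 0;-1 0.005 0.36 0.025 0;-1 0.005 0.4 0.05 0;-1 0.005 0.42 0.08 0;-1 0.005 0.435 0.11 0;-1 0.005 0.435 0.14 0;-1 0.005 0.435 0.165 0;-1 0.005 0.435 0.175 0")

```text
time: 11.98
position: [0.5928, -0.1884, 0.0739]
tool_rot: [-0.142, 0.99, 0.001, -0.001]
ft_force: [-5.5, 4.5, 25.6]
grip_width: 0.0004
grip_force: 13.2
```

move_arm(motion="-1 0 0 0 0;-1 0 0 0 0;-1 0 0 0 0")

```text
time: 12.23
position: [0.5928, -0.1883, 0.0741]
tool_rot: [-0.142, 0.99, 0.001, -0.0]
ft_force: [-3.8, 3.4, 15.3]
grip_width: 0.0005
grip_force: 7.6
```

move_arm(motion="-1 0 0 -0.1 0;-1 0 0 -0.3 0;-1 0 0 -0.5 0;-1 0 0.1 -0.7 0;-1 0 0.2 -0.8 0;-1 0.2 0.25 -0.8 0;-1 0.4 0.25 -0.8 0;-1 0.6 0.25 -0.8 0;-1 0.8 0.25 -0.8 0;-1 1 0.25 -0.8 0;-1 1 0.25 -0.8 0;-1 1 0.25 -0.8 0")

```text
time: 13.23
position: [0.3855, -0.1981, 0.2322]
tool_rot: [-0.14, 0.99, 0.0, -0.0]
ft_force: [-0.0, -0.0, 0.3]
grip_width: 0.0006
grip_force: 0.0
```

```bash
python3 -c "
from h import *
f=lambda x,z:cw(x,0,z+.008)
go(f(-.185,.225),f(-.185,.15),f(-.08,.15))
ang('top')"
```

```text
13.2333 [ 0.3855 -0.1981  0.2322] ydir 106.15 [-0.  -0.   0.3] 0.0006
[ 0.022  0.013 -0.004]
[0.022 0.013 0.371]
[-0.503  0.015  0.371]
L 0.03 283 [0.0639 0.0666 0.0698]
L 0.045 274 [0.0641 0.0663 0.0691]
L 0.06 278 [0.0637 0.0666 0.0688]
R 0.03 195 [0.0637 0.0665 0.0693]
R 0.045 172 [0.0633 0.0662 0.0691]
R 0.06 151 [0.0632 0.0661 0.069 ]
```

Both side flaps are flat. Now descend behind the cover and push.

move_arm(motion="-1 0.02 0.013 0.15 0;-1 0.02 0.013 0.3 0;-1 0.02 0.013 0.37 0;-1 0.02 0.013 0.37 0;-1 -0.06 0.013 0.37 0;-1 -0.14 0.013 0.37 0;-1 -0.22 0.013 0.37 0;-1 -0.3 0.013 0.37 0;-1 -0.38 0.013 0.37 0;-1 -0.46 0.013 0.37 0;-1 -0.5 0.013 0.37 0;-1 -0.5 0.013 0.37 0")

```text
time: 14.28
position: [0.4853, -0.1665, 0.159]
tool_rot: [-0.144, 0.99, -0.001, 0.002]
ft_force: [0.1, 0.4, -0.2]
grip_width: 0.0003
grip_force: 0.0
```

```bash
python3 -c "
from h import *
f=lambda x,z:cw(x,0,z+.008)
go(f(-.08,.15),f(-.04,.15),f(-.01,.137),f(.01,.112),f(.025,.087),f(.03,.073),f(.03,.068))"
```

```text
14.2833 [ 0.4853 -0.1665  0.159 ] ydir 106.54 [ 0.1  0.4 -0.2] 0.0003
[0.02  0.003 0.005]
[-0.18   0.002  0.006]
[-0.33   0.002  0.071]
[-0.429  0.002  0.196]
[-0.504  0.003  0.322]
[-0.529  0.003  0.392]
[-0.529  0.003  0.417]
```

move_arm(motion="-1 -0.09 0 0 0;-1 -0.18 0 0.005 0;-1 -0.26 0 0.04 0;-1 -0.33 0 0.07 0;-1 -0.38 0 0.13 0;-1 -0.43 0 0.195 0;-1 -0.47 0 0.26 0;-1 -0.5 0 0.32 0;-1 -0.52 0 0.36 0;-1 -0.53 0 0.385 0;-1 -0.53 0 0.395 0;-1 -0.53 0 0.4 0")

```text
time: 15.28
position: [0.5841, -0.1364, 0.0793]
tool_rot: [-0.142, 0.99, 0.0, 0.0]
ft_force: [-2.7, 1.7, 9.4]
grip_width: 0.0007
grip_force: 4.6
```

move_arm(motion="-1 0 0 0 0;-1 0 0 0.005 0;-1 0 0 0.01 0;-1 0 0 0.01 0")

```text
time: 15.62
position: [0.584, -0.1364, 0.0791]
tool_rot: [-0.142, 0.99, -0.0, 0.001]
ft_force: [-3.2, 2.2, 13.7]
grip_width: 0.0008
grip_force: 6.9
```

Contact at tip height 71 mm, so the cover is against its stop. Lifting clear and checking.

move_arm(motion="-1 0 0 -0.1 0;-1 0 0 -0.3 0;-1 0 0 -0.5 0;-1 0.15 0 -0.7 0;-1 0.35 0 -0.8 0;-1 0.55 0 -0.8 0;-1 0.75 0 -0.8 0;-1 0.75 0 -0.8 0;-1 0.75 0 -0.8 0")

```text
time: 16.37
position: [0.4375, -0.179, 0.2369]
tool_rot: [-0.141, 0.99, 0.0, -0.0]
ft_force: [0.8, -1.2, -0.1]
grip_width: 0.0005
grip_force: 0.0
```

```bash
python3 - <<'E'
from h import *
ang('top'); p,d=shot('scene'); cv2.imwrite('pics/s2.png',p[...,::-1]); go()
W=cloud('top').reshape(-1,3)-np.r_[CT,0]; c,s=np.cos(YAW),np.sin(YAW)
a=np.c_[W[:,0]*c+W[:,1]*s,-W[:,0]*s+W[:,1]*c,W[:,2]]
q=a[(abs(a[:,0])<.06)&(abs(a[:,1])<.07)&(a[:,2]<.15)]; print(len(q),np.polyfit(q[:,0],q[:,2],1))
E
```

```text
L 0.03 55 [0.0696 0.0716 0.0748]
L 0.045 81 [0.0695 0.0723 0.0746]
L 0.06 118 [0.0688 0.0717 0.0747]
R 0.03 38 [0.0691 0.0718 0.074 ]
R 0.045 0 
R 0.06 0 
16.4667 [ 0.4409 -0.1795  0.2369] ydir 106.33 [ 0.8  0.1 -0.4] 0.0002
528 [0.0024585  0.07162931]
```

View pics/s2.png

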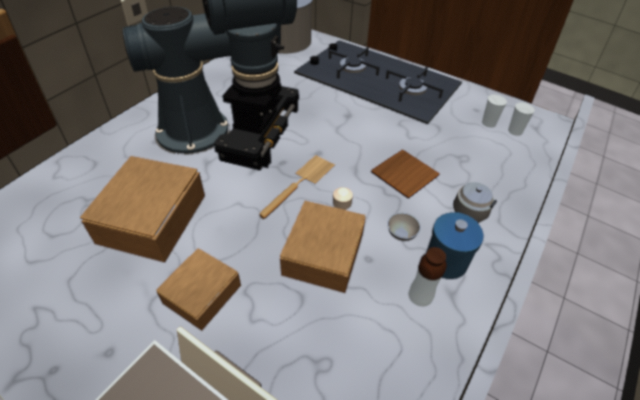

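The scene view shows the carton shut flat at (325,240), with a cover slope of 0.002. The bystanders are in place and the gripper is clear at (250,140).

```bash
python3 -c "
from rig import robot
print(robot.hand_in())"
```

```text
the job is handed in; nothing more can be done
None
```

The biscuit is centred on the stack to within about 1 mm, measured before closing; both side flaps and then the cover are folded flat, no bystander was visibly moved, and the job was handed in at about 16.5 s (no verdict was returned).

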